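# Tip a pattern template over against the stop rail

## Robot

A 6-joint arm with a two-finger parallel gripper is mounted at the origin on the work surface. World frame = base frame: x ahead of the robot, y to its left, z up, the work surface at z = 0. Lengths are in m, angles in rad, forces in N, time in s.
With the tool pointing down it reaches from about 0.35 to 0.975 m from the base axis. Payload 4.9 kg.
Tool frame: the origin (TCP) lies midway between the tips of the shut fingers; the grasp point (between the pads) lies ctrl.tcp_to_grasp behind it (ctrl.tcp_to_grasp is the distance from the TCP to the grasp point, in m); z points along the fingers, y is the direction in which the jaws open and shut (so a half turn about z gives the same grasp; the last joint's range is limited). The gripper opens to 85 mm and grips with 20 to 120 N. Pads are 22 mm wide; open, the fingers measure 114 mm over their backs; the gripper's body (76 mm by 85 mm) begins 54 mm behind the grasp point. The pads swing forward as they close: fully open they stand 13 mm farther back than shut.
Start: joints at [1.012, 0.053, 1.613, -0, 1.476, -0.119], TCP at [0.266, 0.566, 0.231] pointing down, gripper open.
Joint ranges: [-3.01, 3.01], [-1.01, 2.22], [0.06, 2.58], [-1.02, 4.17], [0.09, 2.62], [-3.14, 3.14]. Speed limits (rad/s): [2.57, 2.57, 3.14, 3.14, 3.14, 3.14].

## Interface

Orientations are given as a rotation vector (axis times angle).
In Python, from station import ctrl, get_image, calibration, finish_job, models gives the robot as it stands.
- The arm moves only by the shell command python3 -m creep 'ROWS' [FORCE]. ROWS is JSON, a list of rows, each a list of 7 numbers: the opening, from 0 (shut) to 1 (fully open), then the shift along the tool's x, y, z in m, then the turn, a rotation vector about the tool's x, y, z in degrees. A call has 1 to 20 rows; each row shifts and turns the commanded pose from where the row before left it, along the tool's axes as they then stand; what a row does not reach is not made up. A row lasts 1/10 s, in which the tool goes at most 50 mm and 8.59 degrees, less where a joint would pass 70% of its speed; a pose out of reach is approached as far as the arm can. A call with a gripper value outside its range is refused whole. The fingers move at their own pace and stop on an object; FORCE is the grip in N (left out, the last holds). Time passes only in rows, so rows that do not move let the fingers close. It gives the time, the measured TCP pose, the force and the opening at its end, in the units of the state.
- ctrl.get_obs(): the state, without advancing time (a new reading comes with each control period).
- get_image(name): name is "scene" or "top"; returns the picture (420x560x3 uint8, red, green, blue); there is no depth.
- calibration(name): a dict with "mtx" (3x3 intrinsics, pixels), "R" (3x3) and "t" (3): a world point X has camera coordinates R X + t. Camera axes: x right, y down, z forward; pixel columns grow to the right and rows downward; lengths in m; the calibration is good to about 2 mm. A picture is of the moment at which its call begins. calibration takes no time and is no camera call.
- finish_job(): hands the job in, once; it reports no verdict.
Trained networks look in the newest picture that a camera, given by its name, has taken for a name from the list of things; names that differ only in an ending like _2 or _b are one class to them, and where a whole thing is asked for, a point or a joint stands for the part that bears it (a point fixed in the world has none). Each returns a list of dicts, best first, with "conf" (0 to 1); they miss things now and then, are a little off and sometimes report something else, mostly with a low value. They report only what shows in the picture. A call takes as long as a camera call. They do not tell look-alikes from the thing itself.
- models.search_frame(camera, name): "extent" ([left, top, right, bottom] in pixels, round what is visible of it).
The state is a dict: "t": time; "q": joint angles; "dq": joint speeds; "effort": joint torques, N m; "tool_pos": TCP position; "tool_rot": TCP orientation; "contact_force": force on the tool from outside, world axes, zero at the start; "wrist_torque": the same for the moment, N m; "opening": finger opening in m.
Only numpy, scipy, OpenCV 4.12 (cv2) and the standard library are available. Lean on these libraries where they do the work, as an engineer would, in place of code of your own. Each camera call takes 0.05 s, during which the arm holds its last target. There are 200 camera calls.

## Task

Turn the small birch-faced pattern template over so that its red side faces up, ready to trace the mirrored piece, without ever picking it up. Push it along the green mat against the foot of the aluminium rail until it climbs the rail and stands leaning steeply on it, leave it standing there untouched for a moment, then push its top back from behind the rail so that it tips over and lies flat on the mat in front of the rail. Leave the thread spool, the jar and the tin where they stand.

Things in the scene. Friction and masses are not known exactly. Their poses are not given: they have to be found in the camera images.
- mat: Fixed green cutting mat with white grid and an aluminium stop rail, 3 mm thick, x -200 to +60, y -180 to +180 mm from its origin. Origin: table level (3 mm below mat top), under the middle of the line where the rail's front meets the mat. x points from the open mat through the rail, away from the robot; y along the rail; z up.
- rail_top (a point): Middle of the rail's top front edge: 34 mm above the mat, x = 27 mm in the mat's frame. The rail spans x 0 to 35, y -100 to 100 mm; flat top, upright back. Its front is coved: from x = 0 it rises at 35 degrees to 6 mm above the mat (x = 9), at 50 degrees to 14 mm (x = 15), at 57 degrees to 24 mm (x = 22), then at 64 degrees to the top edge.
- template: Loose wooden plate 72 (x) x 64 (y) x 6 (z) mm, about 30 g, with a 36 x 16 mm notch in its +y side. Its +z face is pale birch (up at the start), its -z face red. Origin at the plate's centre, half-way through. Starts flat on the mat in front of the rail, +x end towards it, up to 0.35 rad from square. Pushed low and level at its near end towards the rail, it rides up the cove.
- far_end (a point): Middle of the template's +x end (36 mm from its centre), which climbs the rail. With the near end at the rail's foot the template leans at about 53 degrees and stays when let go; this end is then 59 mm above the mat, 42 mm past the rail's foot. Pushed back from behind the rail by a finger that rises with it (an arc about the foot) it goes past upright; a level push can drag the foot away.
- near_end (a point): Middle of the template's -x end edge, the end that starts nearest the robot, where it is pushed, and that stays on the mat.
- spool: White thread spool standing on the mat, 34 mm across, 40 mm tall; origin at the centre of its underside. Not to be moved.
- jar: Amber glass jar with black cap standing on the mat, 44 mm across, 50 mm tall; origin at the centre of its underside. Not to be moved.
- tin: Yellow round tin standing on the mat, 48 mm across, 26 mm tall; origin at the centre of its underside. Not to be moved.
Things that resemble listed ones, but are neither listed nor needed, are in the scene too. Of the things that look like the template, take the one that is nearest to the robot's base at the start.

How it is judged:
By the outcome, as a careful person would: the job done as asked, in the order asked, and still so for the second after the job is handed in, with the robot touching nothing.
It also fails if it takes over 58 s, if anything falls off the work surface, if the arm or the gripper's body presses on something with over 40 N, if the wrist force passes 120 N, or if a joint passes its speed limit or range.

## Working session

There is one attempt and no reset: what is moved stays moved. The work goes in short steps, Python scripts to look and compute and a shell command to move; the robot and the scene stay as the last step left them, time stands still between calls to the robot, and variables do not carry over. Pictures are saved under pics/ and viewed, about 8 in all and at most 12, crops included, and the job is handed in when it is done.

```bash
ls; mkdir -p pics
python3 - <<'E'
from station import ctrl,get_image,calibration,models
import cv2,numpy as np
for c in("scene","top"):
    im=get_image(c); cv2.imwrite(f"pics/{c}0.png",im[:,:,::-1])
    k=calibration(c); print(c,k["mtx"].round(1).tolist(),k["R"].round(4).tolist(),k["t"].round(4).tolist())
    for n in("template","mat","spool","jar","tin","rail_top"):
        print(n,[(np.round(d["extent"]).tolist(),round(d["conf"],2)) for d in models.search_frame(c,n)])
print(ctrl.get_obs(),ctrl.tcp_to_grasp)
E
```

```text
pics
scene [[380.9, 0.0, 277.4], [0.0, 380.9, 211.3], [0.0, 0.0, 1.0]] [[0.8685, 0.4953, 0.0194], [0.3363, -0.56, -0.7572], [-0.3642, 0.6641, -0.6529]] [-0.4972, -0.1735, 1.1669]
template [([161.0, 340.0, 208.0, 381.0], 0.96), ([218.0, 217.0, 251.0, 245.0], 0.9), ([318.0, 269.0, 350.0, 297.0], 0.82)]
mat [([158.0, 184.0, 312.0, 313.0], 0.72), ([216.0, 216.0, 254.0, 245.0], 0.21)]
spool [([224.0, 268.0, 239.0, 294.0], 0.82)]
jar [([266.0, 182.0, 282.0, 210.0], 0.62)]
tin [([226.0, 177.0, 246.0, 198.0], 0.53)]
rail_top [([161.0, 182.0, 316.0, 312.0], 0.87)]
top [[522.5, 0.0, 280.3], [0.0, 522.5, 203.4], [0.0, 0.0, 1.0]] [[0.0165, -0.9998, -0.0117], [-0.9909, -0.0148, -0.1339], [0.1337, 0.0138, -0.9909]] [-0.0671, 0.6028, 1.0738]
template [([280.0, 231.0, 317.0, 267.0], 0.95), ([420.0, 183.0, 462.0, 226.0], 0.85), ([290.0, 113.0, 324.0, 145.0], 0.66)]
mat [([207.0, 166.0, 393.0, 315.0], 0.89)]
spool [([354.0, 198.0, 372.0, 217.0], 0.68)]
jar [([222.0, 229.0, 241.0, 252.0], 0.58)]
tin [([223.0, 275.0, 247.0, 298.0], 0.98)]
rail_top [([208.0, 165.0, 392.0, 312.0], 0.72)]
{'t': 0.7, 'q': array([ 1.01201178e+00,  5.26430477e-02,  1.61285738e+00,  2.49414997e-05,
        1.47597412e+00, -1.18981076e-01]), 'dq': array([-0.00023663,  0.00010374, -0.00146335, -0.00115059,  0.00222091,
        0.0005137 ]), 'effort': array([ 8.58305684e-04, -3.93548477e+01, -3.70372117e+01, -6.83636563e-05,
        5.65869977e-04,  4.04381765e-06]), 'tool_pos': array([0.26608785, 0.56553703, 0.23136441]), 'tool_rot': array([6.85287477e-01, 3.06592333e+00, 1.87929961e-04]), 'contact_force': array([-0.01683976, -0.017961  ,  0.14106059]), 'wrist_torque': array([0.03579772, 0.01393292, 0.02816574]), 'opening': 0.08550604137755799} 0.0187
```

Run:
```python
import cv2
a=cv2.imread("pics/top0.png")[90:340,180:480]; cv2.imwrite("pics/topc.png",cv2.resize(a,None,fx=2.4,fy=2.4,interpolation=cv2.INTER_CUBIC))
a=cv2.imread("pics/scene0.png"); cv2.imwrite("pics/scenec.png",cv2.resize(a[150:400,120:420],None,fx=2.4,fy=2.4,interpolation=cv2.INTER_CUBIC))
```

```text
(no output)
```

View pics/topc.png

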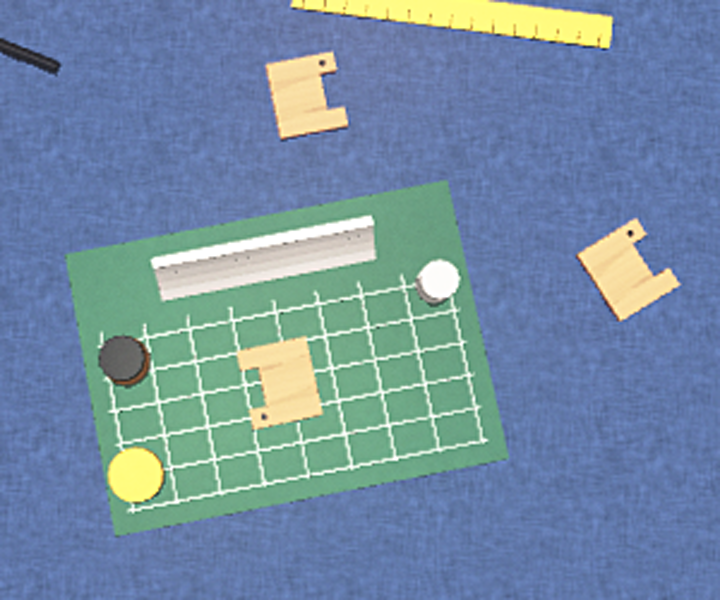

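View pics/scenec.png

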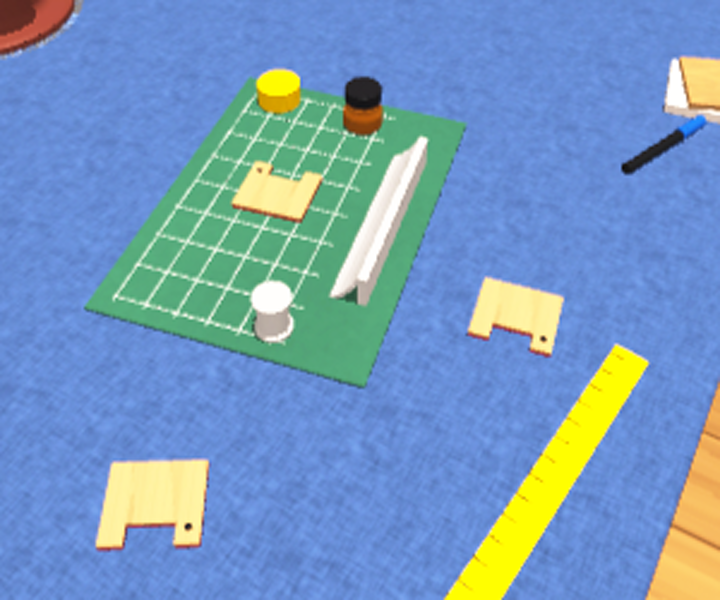

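Top view: the template is at about (298,249) on the mat, in front of the rail with its notch to the left (+y). The look-alikes are at (441,204) and (307,129), both off the mat and farther from the base, so I'm taking the one on the mat. The spool is at (363,207), the jar at (231,240) and the tin at (235,287).

```bash
cat > h.py <<'E'
import cv2,numpy as np
from station import ctrl,get_image,calibration,models
def ray(c,px,z):
    k=calibration(c);R,t,M=k["R"],k["t"],k["mtx"];C=-R.T@t
    p=np.atleast_2d(px); d=np.c_[p,np.ones(len(p))]@np.linalg.inv(M).T@R
    return C+d*((z-C[2])/d[:,2])[:,None]
def proj(c,X):
    k=calibration(c);Y=np.atleast_2d(X)@k["R"].T+k["t"];Y=Y@k["mtx"].T;return Y[:,:2]/Y[:,2:]
E
cat > m.py <<'E'
from h import *
im=cv2.imread("pics/top0.png");hsv=cv2.cvtColor(im,cv2.COLOR_BGR2HSV)
g=cv2.inRange(hsv,(60,60,40),(88,255,255));g=cv2.morphologyEx(g,cv2.MORPH_OPEN,np.ones((3,3)))
def big(m,z):
    c=max(cv2.findContours(m,0,cv2.CHAIN_APPROX_NONE)[0],key=cv2.contourArea)[:,0,:].astype(float)
    w=ray("top",c,z)[:,:2]; (cx,s,a)=cv2.minAreaRect((w*1000).astype(np.float32)); return np.round(cx,1),np.round(s,1),a,cv2.boxPoints((cx,s,a)).round(1).tolist()
print("mat",big(g,.003))
w=np.zeros(g.shape,np.uint8);w[228:270,276:320]=255
t=cv2.inRange(hsv,(8,50,120),(28,255,255))&w
print("tpl",big(t,.009))
for n,z,e in(("spool",.043,[354,198,372,217]),("jar",.053,[222,229,241,252]),("tin",.029,[223,275,247,298])):
    print(n,ray("top",[(e[0]+e[2])/2,(e[1]+e[3])/2-1],z).round(3))
E
python3 m.py
```

```text
mat (array([534.2, -96.6]), array([260., 360.]), 11.998846054077148, [[369.6000061035156, 52.400001525878906], [444.5, -299.70001220703125], [698.7999877929688, -245.60000610351562], [624.0, 106.5]])
tpl (array([508.6, -93.2]), array([72.6, 64.4]), 13.063070297241211, [[466.0, -70.0], [480.5, -132.6999969482422], [551.2000122070312, -116.30000305175781], [536.7000122070312, -53.599998474121094]])
spool [[ 0.599 -0.233  0.043]]
jar [[0.524 0.043 0.053]]
tin [[0.429 0.035 0.029]]
```

```bash
cat >> h.py <<'E'
from scipy.spatial.transform import Rotation as Ro
A=np.radians(12);B=np.array([[np.cos(A),-np.sin(A),0],[np.sin(A),np.cos(A),0],[0,0,1]]);O=np.array([.6027,-.0820,.003])  # mat frame, z=0 at mat top
def st():
    o=ctrl.get_obs();R=B.T@Ro.from_rotvec(o["tool_rot"]).as_matrix()
    print("t",round(o["t"],2),"mat mm",((o["tool_pos"]-O)@B*1000).round(1),"toolx",R[:,0].round(3),"toolz",R[:,2].round(3),"F",(o["contact_force"]@B).round(2),"open",round(o["opening"],4))
E
python3 -m creep '[[0,0,0,0,0,0,-7.44],[0,0,0,0,0,0,-7.44],[0,0,0,0,0,0,-7.44],[0,0,0,0,0,0,-7.44],[0,0,0,0,0,0,-7.44],[0,0,-0.046,0,0,0,0],[0,0,-0.046,0,0,0,0],[0,0,-0.046,0,0,0,0],[0,0,-0.046,0,0,0,0],[0,0,-0.046,0,0,0,0],[0,0,-0.046,0,0,0,0],[0,0,-0.046,0,0,0,0],[0,0,-0.046,0,0,0,0],[0,0,-0.046,0,0,0,0],[0,0,-0.046,0,0,0,0],[0,0,-0.046,0,0,0,0],[0,0,-0.046,0,0,0,0],[0,0,-0.046,0,0,0,0],[0,0,-0.046,0,0,0,0],[0,0,-0.046,0,0,0,0]]'; python3 -c "from h import *;st()"
```

```text
t: 2.7
tool_pos: [0.4096, -0.1115, 0.2318]
tool_rot: [-0.327, 3.123, -0.001]
contact_force: [1.2, 0.7, 0.7]
opening: -0.0
t 2.7 mat mm [-195.    11.3  228.8] toolx [-1.     0.001 -0.001] toolz [ 0.001 -0.001 -1.   ] F [1.34 0.39 0.68] open -0.0
```

```bash
python3 -m creep '[[0,-0.015,-0.006,0.03,0,0,0],[0,-0.015,0,0.04,0,0,0],[0,-0.015,0,0.04,0,0,0],[0,0,0,0.04,0,0,0],[0,0,0,0.04,0,0,0],[0,0,0,0.02,0,0,0],[0,0,0,0.009,0,0,0],[0,0,0,0,0,0,0],[0,0,0,0,0,0,0]]'
python3 - <<'E'
from h import *;st()
for c in("top","scene"): cv2.imwrite(f"pics/{c}1.png",get_image(c)[:,:,::-1])
a=cv2.imread("pics/scene1.png")[170:320,150:320];b=cv2.imread("pics/top1.png")[160:310,210:380]
cv2.imwrite("pics/d1.png",np.hstack([cv2.resize(i,(400,353),interpolation=cv2.INTER_CUBIC) for i in(a,b)]))
E
```

```text
t: 3.6
tool_pos: [0.456, -0.1064, 0.0137]
tool_rot: [-0.328, 3.122, -0.002]
contact_force: [0.5, 0.8, -0.4]
opening: 0.0001
t 3.6 mat mm [-148.6    6.6   10.7] toolx [-1.    -0.    -0.002] toolz [ 0.002 -0.001 -1.   ] F [ 0.6   0.66 -0.42] open 0.0001
```

View pics/d1.png

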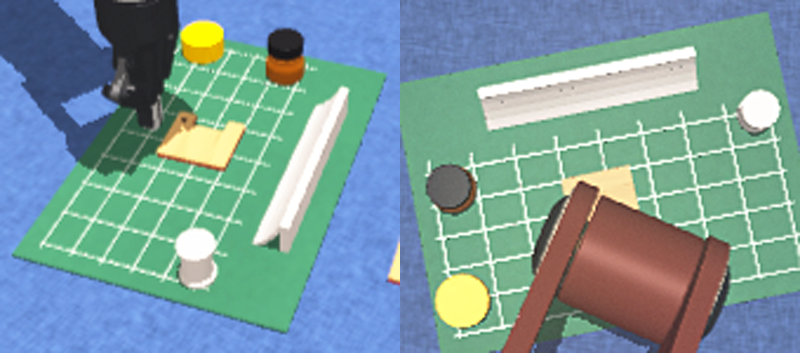

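The fingers stand just behind the middle of the near end (left pane, about (150,120)). Next I lower them and push to the rail.

```bash
python3 -m creep '[[0,0,0,0.005,0,0,0],[0,0,0,0.004,0,0,0],[0,0,0,0,0,0,0],[0,-0.005,0,0,0,0,0],[0,-0.005,0,0,0,0,0],[0,-0.005,0,0,0,0,0],[0,-0.005,0,0,0,0,0],[0,-0.005,0,0,0,0,0],[0,-0.005,0,0,0,0,0],[0,-0.005,0,0,0,0,0],[0,-0.005,0,0,0,0,0],[0,-0.005,0,0,0,0,0],[0,-0.005,0,0,0,0,0],[0,0,0,0,0,0,0]]'
python3 - <<'E'
from h import *;st()
for c in("scene",): cv2.imwrite(f"pics/{c}2.png",get_image(c)[:,:,::-1])
E
```

```text
t: 5.1
tool_pos: [0.5045, -0.0955, 0.0035]
tool_rot: [-0.329, 3.124, -0.0]
contact_force: [-0.6, 0.2, 0.2]
opening: -0.0001
t 5.1 mat mm [-98.8   7.2   0.5] toolx [-1.    -0.    -0.001] toolz [ 0.001 -0.    -1.   ] F [-0.51  0.29  0.22] open -0.0001
```

```bash
python3 -m creep '[[0,-0.003,0.001,-0.001,0,0,0],[0,-0.004,0.001,0,0,0,0],[0,-0.004,0,0,0,0,0],[0,-0.004,0,0,0,0,0],[0,-0.004,0,0,0,0,0],[0,-0.004,0,0,0,0,0],[0,-0.004,0,0,0,0,0],[0,-0.004,0,0,0,0,0],[0,-0.004,0,0,0,0,0],[0,-0.004,0,0,0,0,0],[0,-0.004,0,0,0,0,0],[0,0,0,0,0,0,0]]'
python3 - <<'E'
from h import *;st()
for c in("top","scene"): cv2.imwrite(f"pics/{c}3.png",get_image(c)[:,:,::-1])
a=cv2.imread("pics/scene3.png")[170:320,150:320];b=cv2.imread("pics/top3.png")[160:310,210:380]
cv2.imwrite("pics/d3.png",np.hstack([cv2.resize(i,(400,353),interpolation=cv2.INTER_CUBIC) for i in(a,b)]))
E
```

```text
t: 6.35
tool_pos: [0.5464, -0.0845, 0.0045]
tool_rot: [-0.328, 3.123, -0.0]
contact_force: [-0.0, -0.8, -0.7]
opening: 0.0001
t 6.35 mat mm [-55.6   9.2   1.5] toolx [-1.    -0.    -0.002] toolz [ 0.002 -0.    -1.   ] F [-0.22 -0.8  -0.68] open 0.0001
```

View pics/d3.png

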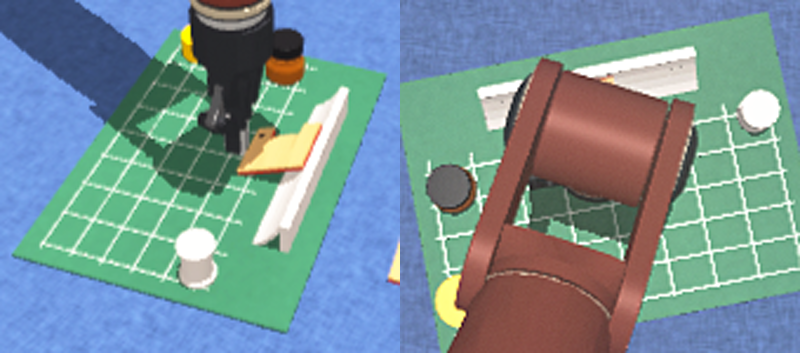

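The far end is climbing the rail squarely (left pane, about (300,135)). I keep pushing.

```bash
python3 -m creep '[[0,-0.003,0,0,0,0,0],[0,-0.003,0,0,0,0,0],[0,-0.003,0,0,0,0,0],[0,-0.003,0,0,0,0,0],[0,-0.003,0,0,0,0,0],[0,-0.003,0,0,0,0,0],[0,-0.003,0,0,0,0,0],[0,-0.003,0,0,0,0,0],[0,-0.003,0,0,0,0,0],[0,-0.003,0,0,0,0,0],[0,-0.003,0,0,0,0,0],[0,-0.003,0,0,0,0,0],[0,0,0,0,0,0,0]]'
python3 - <<'E'
from h import *;st()
for c in("top","scene"): cv2.imwrite(f"pics/{c}4.png",get_image(c)[:,:,::-1])
a=cv2.imread("pics/scene4.png")[170:290,180:316];cv2.imwrite("pics/d4.png",cv2.resize(a,None,fx=5,fy=5,interpolation=cv2.INTER_CUBIC))
E
```

```text
t: 7.75
tool_pos: [0.5811, -0.0771, 0.0044]
tool_rot: [-0.329, 3.124, -0.0]
contact_force: [1.3, -0.5, 0.3]
opening: -0.0001
t 7.75 mat mm [-20.1   9.3   1.4] toolx [-1. -0. -0.] toolz [ 0. -0. -1.] F [ 1.12 -0.8   0.32] open -0.0001
```

View pics/d4.png

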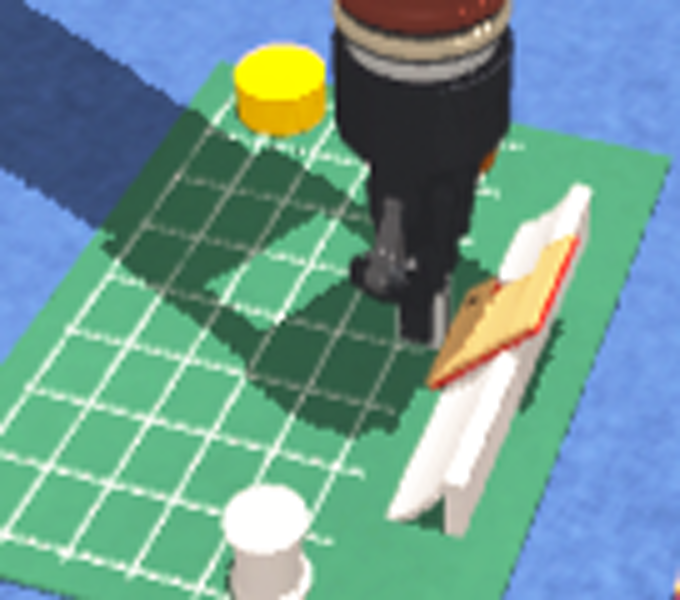

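The plate leans on the rail's top edge, not yet at full steepness: its foot, at about (430,385) in the crop, is a few mm short. I push 5 mm more, then back off.

```bash
python3 -m creep '[[0,-0.002,0,0,0,0,0],[0,-0.002,0,0,0,0,0],[0,-0.001,0,0,0,0,0],[0,0,0,0,0,0,0],[0,0,0,0,0,0,0]]'; python3 -c "from h import *;st()"; python3 -m creep '[[0,0.003,0,0,0,0,0],[0,0.01,0,0,0,0,0],[0,0.03,0,0,0,0,0],[0,0.04,0,0,0,0,0],[0,0.04,0,0,0,0,0],[0,0,0,-0.04,0,0,0],[0,0,0,-0.04,0,0,0],[0,0,0,-0.04,0,0,0],[0,0,0,-0.02,0,0,0],[0,0,0,0,0,0,0],[0,0,0,0,0,0,0]]'
python3 - <<'E'
from h import *;st()
for c in("top","scene"): cv2.imwrite(f"pics/{c}5.png",get_image(c)[:,:,::-1])
a=cv2.imread("pics/scene5.png")[170:290,180:316];b=cv2.imread("pics/top5.png")[160:280,230:366]
cv2.imwrite("pics/d5.png",np.hstack([cv2.resize(i,(400,353),interpolation=cv2.INTER_CUBIC) for i in(a,b)]))
E
```

```text
t: 8.35
tool_pos: [0.5856, -0.0761, 0.0043]
tool_rot: [-0.328, 3.124, -0.0]
contact_force: [-0.4, -0.3, 0.1]
opening: -0.0001
t 8.35 mat mm [-15.5   9.3   1.3] toolx [-1. -0. -0.] toolz [ 0. -0. -1.] F [-0.45 -0.17  0.09] open -0.0001
t: 9.45
tool_pos: [0.4646, -0.1017, 0.1439]
tool_rot: [-0.328, 3.124, -0.0]
contact_force: [-0.6, 0.3, -0.3]
opening: -0.0002
t 9.45 mat mm [-139.2    9.5  140.9] toolx [-1.  0. -0.] toolz [ 0. -0. -1.] F [-0.53  0.43 -0.28] open -0.0002
```

View pics/d5.png

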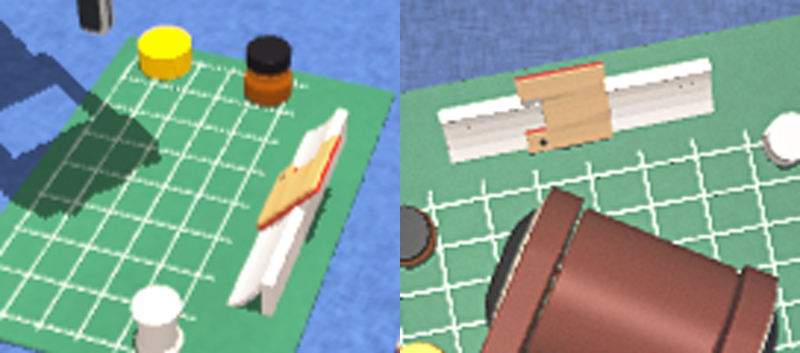

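Run:
```python
from h import *
w=lambda x,y,z:O+B@np.array([x,y,z])/1000
im=cv2.imread("pics/top5.png")
for th in(45,49,53,57):
    c,s=np.cos(np.radians(th)),np.sin(np.radians(th))
    # red far edge centre / near top edge centre with red near edge at x0
    for x0 in(-2,1): print(th,x0,[proj("top",w(*p)).round(1)[0].tolist() for p in((x0+72*c,9,72*s),(x0-6*s,9,6*c))])
hsv=cv2.cvtColor(im,cv2.COLOR_BGR2HSV);m=cv2.inRange(hsv,(8,50,100),(28,255,255))
r=cv2.inRange(hsv,(0,110,90),(6,255,255))|cv2.inRange(hsv,(174,110,90),(180,255,255))
m=(m|r);m[:,:260]=0;m[:175]=0;m[215:]=0;m[:,310:]=0
c=max(cv2.findContours(m,0,2)[0],key=cv2.contourArea);print(cv2.minAreaRect(c),cv2.boxPoints(cv2.minAreaRect(c)).round(1).tolist())
print(cv2.boundingRect(c))
```

```text
45 -2 [[283.1, 181.5], [288.1, 209.6]]
45 1 [[282.9, 180.2], [287.8, 208.2]]
49 -2 [[283.4, 182.9], [288.1, 209.7]]
49 1 [[283.2, 181.5], [287.9, 208.4]]
53 -2 [[283.8, 184.5], [288.1, 209.9]]
53 1 [[283.5, 183.1], [287.9, 208.5]]
57 -2 [[284.2, 186.1], [288.2, 210.0]]
57 1 [[283.9, 184.7], [287.9, 208.7]]
((285.8924560546875, 195.92642211914062), (26.353260040283203, 30.161890029907227), 79.3803482055664) [[268.6000061035156, 185.8000030517578], [298.29998779296875, 180.1999969482422], [303.1000061035156, 206.10000610351562], [273.5, 211.6999969482422]]
(269, 181, 34, 31)
```

The template leans at about 51–53° (red edge at top-camera pixel (283,183), near edge at (288,209)) and stands untouched. I now go over it and down behind the rail.

```bash
python3 -m creep '[[0,-0.027,-0.004,0,0,0,0],[0,-0.036,0,0,0,0,0],[0,-0.036,0,0,0,0,0],[0,-0.036,0,0,0,0,0],[0,-0.036,0,0,0,0,0],[0,-0.036,0,0,0,0,0],[0,0,0,0,0,0,0],[0,0,0,0.03,0,0,0],[0,0,0,0.03,0,0,0],[0,0,0,0.02,0,0,0],[0,0,0,0.012,0,0,0],[0,0,0,0,0,0,0],[0,0,0,0,0,0,0]]'
python3 - <<'E'
from h import *;st()
for c in("top","scene"): cv2.imwrite(f"pics/{c}6.png",get_image(c)[:,:,::-1])
a=cv2.imread("pics/scene6.png")[170:290,200:336];b=cv2.imread("pics/top6.png")[140:260,230:366]
cv2.imwrite("pics/d6.png",np.hstack([cv2.resize(i,(400,353),interpolation=cv2.INTER_CUBIC) for i in(a,b)]))
E
```

```text
t: 10.85
tool_pos: [0.6683, -0.0627, 0.0525]
tool_rot: [0.328, -3.124, 0.0]
contact_force: [0.7, -0.8, 0.6]
opening: 0.0002
t 10.85 mat mm [68.2  5.2 49.5] toolx [-1.  0.  0.] toolz [-0. -0. -1.] F [ 0.5  -0.9   0.64] open 0.0002
```

View pics/d6.png

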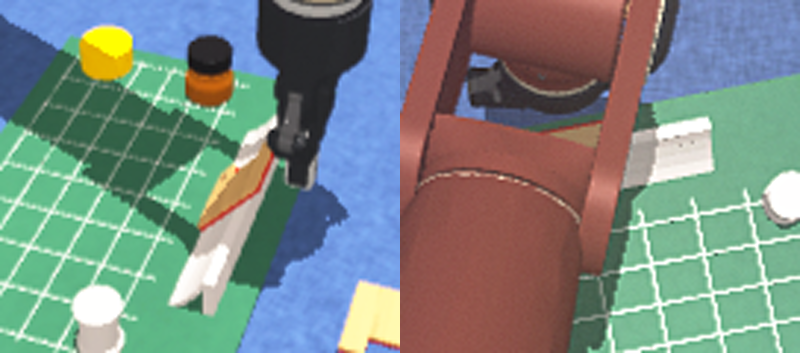

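```bash
python3 -m creep '[[0,0.005,0,0,0,0,0],[0,0.005,0,0,0,0,0],[0,0.003,0,0,0,0,0],[0,0.0025,0,-0.0017,0,0,0],[0,0.0025,0,-0.0016,0,0,0],[0,0.0025,0,-0.0016,0,0,0],[0,0.0026,0,-0.0013,0,0,0],[0,0.0026,0,-0.0013,0,0,0],[0,0.0027,0,-0.0013,0,0,0],[0,0.0028,0,-0.001,0,0,0],[0,0.0028,0,-0.001,0,0,0],[0,0.0028,0,-0.0009,0,0,0],[0,0,0,0,0,0,0]]'
python3 - <<'E'
from h import *;st()
for c in("top","scene"): cv2.imwrite(f"pics/{c}7.png",get_image(c)[:,:,::-1])
a=cv2.imread("pics/scene7.png")[170:290,200:336];b=cv2.imread("pics/top7.png")[140:260,230:366]
cv2.imwrite("pics/d7.png",np.hstack([cv2.resize(i,(400,353),interpolation=cv2.INTER_CUBIC) for i in(a,b)]))
E
```

```text
t: 12.25
tool_pos: [0.6322, -0.0703, 0.0641]
tool_rot: [0.328, -3.124, 0.0]
contact_force: [1.0, 0.1, 0.8]
opening: 0.0005
t 12.25 mat mm [31.3  5.3 61.1] toolx [-1.  0.  0.] toolz [-0.  0. -1.] F [ 0.97 -0.14  0.75] open 0.0005
```

View pics/d7.png

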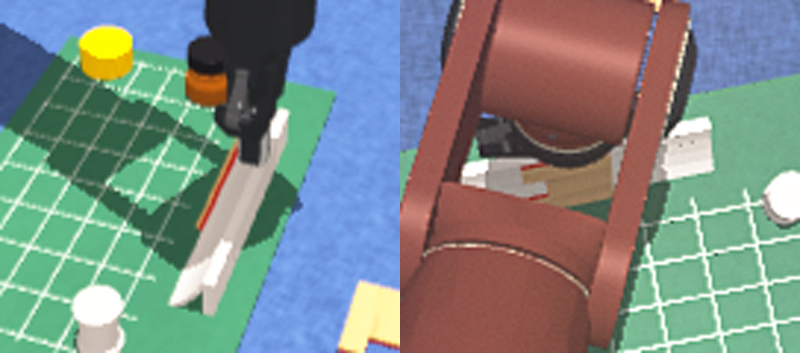

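The plate is at about 74°, with its foot still at the rail (left pane, about (200,228)). I continue past upright.

```bash
python3 -m creep '[[0,0.0028,0,-0.0007,0,0,0],[0,0.0028,0,-0.0006,0,0,0],[0,0.0029,0,-0.0006,0,0,0],[0,0.0029,0,-0.0003,0,0,0],[0,0.0029,0,-0.0003,0,0,0],[0,0.003,0,-0.0003,0,0,0],[0,0.003,0,0,0,0,0],[0,0.003,0,0,0,0,0],[0,0.003,0,0,0,0,0],[0,0.003,0,0,0,0,0],[0,0.003,0,0,0,0,0],[0,0.004,0,0,0,0,0],[0,0.004,0,0,0,0,0],[0,0,0,0,0,0,0],[0,0,0,0,0,0,0],[0,0,0,0,0,0,0]]'
python3 - <<'E'
from h import *;st()
for c in("top","scene"): cv2.imwrite(f"pics/{c}8.png",get_image(c)[:,:,::-1])
a=cv2.imread("pics/scene8.png")[170:290,180:316];b=cv2.imread("pics/top8.png")[150:270,230:366]
cv2.imwrite("pics/d8.png",np.hstack([cv2.resize(i,(400,353),interpolation=cv2.INTER_CUBIC) for i in(a,b)]))
E
```

```text
t: 13.95
tool_pos: [0.5932, -0.0786, 0.0669]
tool_rot: [-0.328, 3.124, -0.0]
contact_force: [-0.3, 0.3, -0.1]
opening: 0.0001
t 13.95 mat mm [-8.6  5.3 63.9] toolx [-1. -0. -0.] toolz [ 0. -0. -1.] F [-0.26  0.31 -0.06] open 0.0001
```

View pics/d8.png

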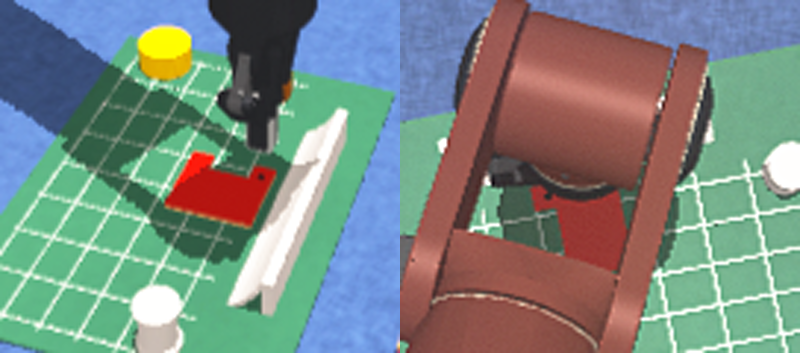

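The plate has tipped over: it lies red side up in front of the rail, clear of the foot by the look of it. I retreat upwards and sideways, then check.

```bash
python3 -m creep '[[0,0,0,-0.03,0,0,0],[0,0,0,-0.04,0,0,0],[0,0,0,-0.04,0,0,0],[0,0,0,-0.04,0,0,0],[0,0,0.04,0,0,0,0],[0,0,0.045,0,0,0,0],[0,0,0.045,0,0,0,0],[0,0,0.045,0,0,0,0],[0,0,0.045,0,0,0,0],[0,0,0.045,0,0,0,0],[0,0,0.045,0,0,0,0],[0,0,0,0,0,0,0],[0,0,0,0,0,0,0]]'
python3 - <<'E'
from h import *;st()
for c in("top","scene"): cv2.imwrite(f"pics/{c}9.png",get_image(c)[:,:,::-1])
for n in("spool","jar","tin"): print(n,[(np.round(d["extent"]).tolist(),round(d["conf"],2)) for d in models.search_frame("top",n)])
hsv=cv2.cvtColor(cv2.imread("pics/top9.png"),cv2.COLOR_BGR2HSV)
r=cv2.inRange(hsv,(0,150,90),(8,255,255))|cv2.inRange(hsv,(172,150,90),(180,255,255));r[:190]=0;r[275:]=0;r[:,:250]=0;r[:,340:]=0
c=max(cv2.findContours(r,0,1)[0],key=cv2.contourArea)[:,0].astype(float)
w=((ray("top",c,.009)-O)@B*1000)[:,:2].astype(np.float32);print(cv2.minAreaRect(w),w.min(0),w.max(0))
a=cv2.imread("pics/scene9.png")[170:320,150:320];b=cv2.imread("pics/top9.png")[160:310,210:380]
cv2.imwrite("pics/d9.png",np.hstack([cv2.resize(i,(400,353),interpolation=cv2.INTER_CUBIC) for i in(a,b)]))
E
```

```text
t: 15.35
tool_pos: [0.5283, 0.2254, 0.2168]
tool_rot: [-0.332, 3.124, -0.001]
contact_force: [0.0, -0.7, -0.9]
opening: -0.0001
t 15.35 mat mm [ -8.8 316.2 213.8] toolx [-1.    -0.002  0.   ] toolz [-0. -0. -1.] F [-0.12 -0.7  -0.89] open -0.0001
spool [([352.0, 197.0, 372.0, 216.0], 0.53)]
jar [([223.0, 232.0, 241.0, 248.0], 0.67)]
tin [([225.0, 277.0, 248.0, 295.0], 0.6)]
((-80.16202545166016, 12.76574993133545), (0.0, 0.0), 0.0) [-80.162025  12.76575 ] [-80.162025  12.76575 ]
```

View pics/d9.png

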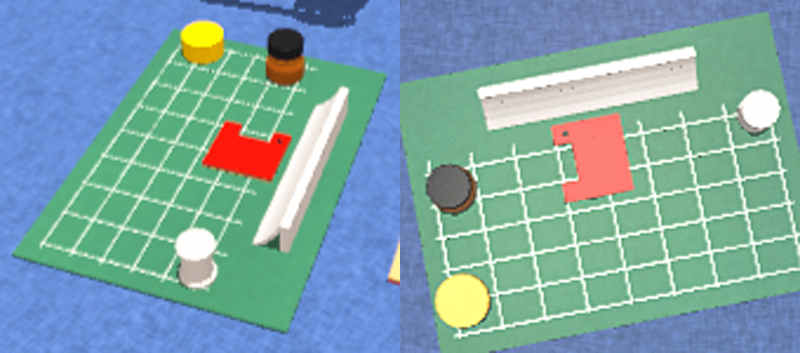

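Run:
```python
from h import *
im=cv2.imread("pics/top9.png").astype(int);r=((im[:,:,2]-im[:,:,1])>80).astype(np.uint8)*255;r[:190]=0;r[275:]=0;r[:,:262]=0;r[:,330:]=0
c=max(cv2.findContours(r,0,1)[0],key=cv2.contourArea)[:,0].astype(float)
w=((ray("top",c,.009)-O)@B*1000)[:,:2].astype(np.float32);print(cv2.minAreaRect(w),w.min(0),w.max(0))
```

```text
((-44.306190490722656, 9.67943000793457), (63.83725357055664, 71.99900817871094), 89.84980773925781) [-80.23974  -22.314007] [-8.259943 41.543392]
```

The template measures its full 72 x 64 mm at plate height, so it is flat, and it ends 8 mm short of the rail foot. The obstacles have not moved, so I hand in.

```bash
python3 -c "from station import finish_job;print(finish_job())"
```

```text
the job is handed in; nothing more can be done
None
```

The template now lies flat on the mat in front of the rail with its red side up, and I handed the job in at about 15.5 s of the 58 s allowed.

- **How it was turned:** I pushed the near end with shut fingers until the plate leaned on the rail at about 51–53°. I let go and it stood there untouched for about 3 s. Then I pushed its top back from behind the rail with a finger rising along an arc until it tipped over.
- **Last checks:**
  - The red face measures 72 x 64 mm at plate height and is square to the rail.
  - Its nearer end is about 8 mm short of the rail's foot.
  - The arm stands clear of everything.
  - The wrist forces I read at the end of each move stayed under 2 N.
- **Spool, jar and tin:** They show at the same place in the top view to within 1–3 pixels of detector scatter, and look unmoved in the pictures.
- **Check that failed:** The first automatic outline of the red face found almost nothing because its colour threshold was too strict. I corrected the threshold and repeated it, which gave the measurements above.

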